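Prop the bin lid and fetch the tape measure

ROBOT

A 6-joint arm with a two-finger parallel gripper is mounted at the origin on a cart in front of the work surface, level with it; the furniture and walls round the work are solid. World frame = base frame: x ahead of the robot, y to its left, z up, the work surface at z = 0. Lengths are in mm, angles in rad, forces in N, time in s.
With the tool pointing down it reaches from about 375 to 925 mm from the base axis. Payload 5.7 kg.
Tool frame: the origin (TCP) lies midway between the tips of the shut fingers; the grasp point (between the pads) lies robot.grasp_offset behind it (robot.grasp_offset is the distance from the TCP to the grasp point, in mm); z points along the fingers, y is the line along which they close (so a half turn about z gives the same grasp; the last joint's range is limited). The gripper opens to 85 mm and grips with 20 to 120 N. Pads are 22 mm wide; open, the fingers measure 114 mm over their backs; the gripper's body (76 mm by 85 mm) begins 54 mm behind the grasp point. The pads swing forward as they close: fully open they stand 13 mm farther back than shut.
Start: joints at [-1.457, 0.359, 1.51, -0, 1.272, -0.115], TCP at [136.072, -584.335, 231.267] pointing down, gripper open.
Joint ranges: [-2.97, 2.97], [-1.01, 2.36], [0.21, 2.38], [-0.96, 4.11], [0.2, 2.71], [-2.98, 2.98]. Speed limits (rad/s): [2.39, 2.39, 3.14, 3.14, 3.14, 3.14].

INTERFACE

Orientations are given as a unit quaternion [w, x, y, z].
In Python, from workcell import robot, camrig, order, status gives the robot as it stands (robot), with the cameras (camrig), the job (order) and the readings (status).
- The arm moves only by the shell command python3 inch.py 'ROWS' [FORCE]. ROWS is a JSON object whose key "ticks" holds a list of rows, 1 to 5 of them, each of 5 numbers: the finger opening in mm, then dx, dy, dz in mm, then a turn about the tool's z in rad; each row shifts and turns the commanded pose from where the row before left it, along the tool's axes as they then stand; what a row does not reach is not made up. A row lasts 1/12 s, in which the tool goes at most 41.7 mm and 0.125 rad, less where a joint would pass 70% of its speed; a pose out of reach is approached as far as the arm can. The fingers move at their own pace and stop on an object; FORCE is the grip in N (left out, the last holds). Time passes only in rows, so rows that do not move let the fingers close. It prints the time, the measured TCP pose, the force, the opening and the grip force at its end. Input that does not fit is refused with a message, and nothing moves.
- status.state(): the state, without advancing time (a new reading comes with each control period).
- camrig.snapshot(name): name is "side" or "top" or "wrist"; returns the picture (420x560x3 uint8, blue, green, red); there is no depth.
- camrig.calibration(name): a dict with "fx", "fy", "cx", "cy" (pixels), "pose" (4x4, takes a point from camera to world coordinates). Camera axes: x right, y down, z forward; pixel columns grow to the right and rows downward; lengths in mm; the calibration is good to about 2 mm. A picture is of the moment at which its call begins: read the wrist's pose just before it. calibration takes no time and is no camera call; for the wrist camera it gives the pose at the moment of the call.
- order.close_job(): hands the job in; it is judged then, once.
The state is a dict: "time_s": time; "qpos": joint angles; "joint_vel": joint speeds; "joint_torque": joint torques, N m; "ee_pos": TCP position; "ee_rot": TCP orientation; "contact_force": force on the tool from outside, world axes, zero at the start; "torque": the same for the moment, N m; "opening": finger opening in mm; "gripper_force": force on a finger pad.
Only numpy, scipy, OpenCV 4.12 (cv2) and the standard library are available. Lean on these libraries where they do the work, as an engineer would, in place of code of your own. Each camera call takes 0.05 s, during which the arm holds its last target. There are 200 camera calls.

TASK

Get the yellow tape measure out of the grey steel bin and set it down gently, upright, in the empty shallow aluminium tray on the bench. The bin is held shut by a weighted throw-over catch: first flip the catch's knob over to its other side, then raise the lid until the foot of its stay drops into the notch, ease the lid back down onto the stay and let go, so that it stands open while you reach inside. Leave the lid propped and the roll of tape in the bin, and do not knock the oil filter about or let the lid fall.

Things in the scene. Friction and masses are not known exactly. Their poses are not given: they have to be found in the camera images.
- bin: Fixed grey steel bin, outside 180 (x) x 240 (y) x 85 mm high, walls and floor 5 mm, front wall only 50 mm high (the inside shows under the shut lid). Origin at the centre of its underside; x to the back (hinge side), y to its left, z up; handle and catch are on the front, -x. Outside its right (-y) wall, 120 to 146 mm off centre, runs the track with the notch for the stay's foot.
- lid_hinge (a point): Point on the lid's hinge axis, in the bin's frame at x +90, y 0, z +89 mm. The axis is parallel to the bin's y.
- lid (a joint): Lid angle, rad: 0 shut, 1.48 (upper stop) nearly upright. Steel plate 180 x 242 x 8 mm, 0.5 kg, on a free hinge: it falls unless held or on its stay. Raised past about 1.39 the stay's foot drops into the notch by itself (1.44 is safe, lifting to the stop does no harm); lowered again, it comes to rest on the stay at about 1.33. Let go from the stop it drops onto the stay too hard.
- lid_handle (a point): Middle of the lid's handle bar: a D-shaped handle of 10 mm round bar on the lid's front edge, 90 mm wide along y, its bar 230 mm from the hinge axis and 50 mm in front of the lid's edge, in the plane of the lid. Open space of about 45 mm between bar and lid. It turns freely in the fingers if gripped lightly across the bar, so the tool can stay pointing down all the way.
- stay (a joint): Angle of the stay to the lid, rad: 0 with the lid shut, about 1.96 when the foot sits in the notch with the lid propped. The stay is a 104 mm flat strut hanging from the lid's right edge, 50 mm from the hinge; it hangs by its own weight and needs no touching.
- stay_foot (a point): Foot pin of the stay (10 mm round). In the bin's frame it slides from x -62 mm (lid shut) backwards along the track at z 69 mm and rests in the notch at about x +8, z 61 mm.
- catch (a joint): Catch angle, rad: 0 locked (lever leans 35 degrees to the bin's right, towards the handle, its claw over a tongue of the lid, so the lid cannot rise), 1.22 released (leans 35 degrees to the left, +y). The centre, where the weighted lever stands upright, is at about 0.6: pushed past it, it falls over by itself. It takes about 1 to 2 N at the knob.
- catch_knob (a point): Centre of the catch's black ball knob, 30 mm diameter, 75 mm from the pivot. The pivot is on the bin's front wall, in the bin's frame at x -120, y +85, z +70 mm, its axis along x: the knob swings in the bin's y-z plane, from the right over the top to the left (+y). When locked the knob is at y +42, z +131 mm; nothing stands beside it at that height.
- tape_measure: Yellow tape measure standing on its base on the bin's floor, in the left or the right half, 60 (x) x 86 (y) x 64 mm high, 0.24 kg, origin at the centre of its underside, z up. Its 60 mm width (x) lies roughly along the bin's y and is the side to grip, from above.
- tape_roll: Black roll of adhesive tape lying flat in the other half of the bin, 62 mm across, 19 mm high; origin at the centre of its underside. It stays in the bin.
- tray: Fixed shallow pale aluminium tray, 130 (x) x 190 (y) x 18 mm high, walls and floor 4 mm; empty; origin at the centre of its underside, z up. It stands either just to the left of the bin or farther left, beyond the vice.
- oil_filter: Bystander: upright blue and white oil filter, 72 mm diameter, 94 mm high, at the other of the two places where the tray can stand; origin at the centre of its underside. Must stay where it is.

How it is judged:
By the outcome, as a careful person would: the job done as asked, in the order asked, and still so for the second after the job is handed in, with the robot touching nothing.
It also fails if it takes over 72 s, if anything falls off the work surface, if the arm or the gripper's body presses on something with over 40 N, if the wrist force passes 120 N, or if a joint passes its speed limit or range.

## Working session

There is one attempt and no reset: what is moved stays moved. The work goes in short steps, Python scripts to look and compute and a shell command to move; the robot and the scene stay as the last step left them, time stands still between calls to the robot, and variables do not carry over. Pictures are saved under pics/ and viewed, at most 10 in all, crops included, and the job is handed in when it is done.

```bash
ls; mkdir -p pics; python3 - <<'E'
from workcell import robot, camrig, order, status
import cv2,numpy as np
for n in("top","side"):
    im=camrig.snapshot(n); cv2.imwrite(f"pics/{n}0.png",im)
    c=camrig.calibration(n);print(n,c["fx"],c["fy"],c["cx"],c["cy"]);print(np.round(c["pose"],3))
s=status.state();print(s["ee_pos"],s["ee_rot"],s["time_s"],robot.grasp_offset,s["opening"])
E
```

```text
inch.py
pics
workcell.py
top 404.1375160328154 404.1375160328154 273.11229499950076 216.0233890021859
[[-8.000000e-03 -9.980000e-01  6.000000e-02  3.509730e+02]
 [-1.000000e+00  8.000000e-03 -1.000000e-03 -5.214400e+01]
 [ 0.000000e+00 -6.000000e-02 -9.980000e-01  1.628913e+03]
 [ 0.000000e+00  0.000000e+00  0.000000e+00  1.000000e+00]]
side 446.2311733046297 446.2311733046297 277.23418714354585 211.8664007863221
[[-8.420000e-01 -3.200000e-01  4.350000e-01 -1.971500e+02]
 [-5.400000e-01  5.060000e-01 -6.730000e-01  9.691860e+02]
 [-4.000000e-03 -8.010000e-01 -5.980000e-01  1.033132e+03]
 [ 0.000000e+00  0.000000e+00  0.000000e+00  1.000000e+00]]
[ 136.02880219 -583.73927869  230.51577279] [-8.34464493e-04  9.93463705e-01  1.14145395e-01  1.38518190e-05] 0.1 18.700000000000003 85.56340600322038
```

View pics/top0.png

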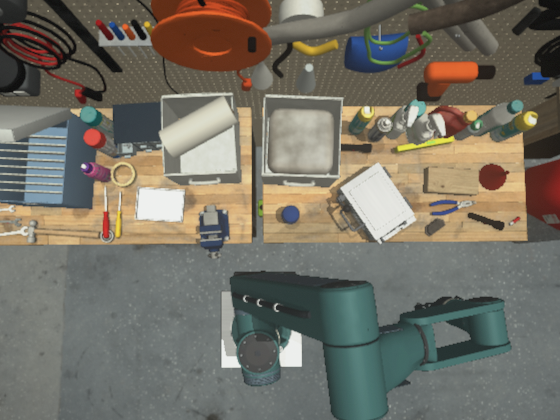

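View pics/side0.png

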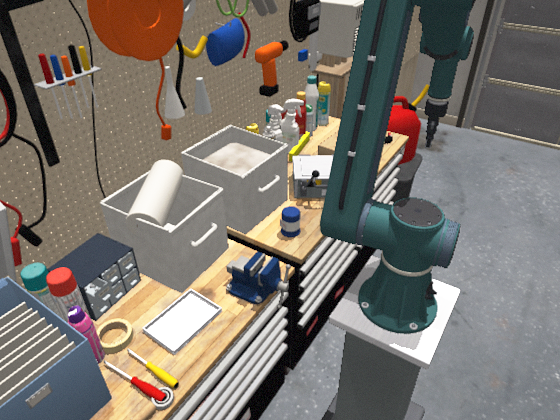

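The top view shows the bin with its lid shut at about (378,203), turned about 25-30°. The blue filter is at (290,214) and the tray at (160,205), beyond the vice. I'll enlarge the bin and the tray.

```bash
python3 - <<'E'
import cv2,numpy as np
im=cv2.imread("pics/top0.png")
a=cv2.resize(im[155:250,325:425],None,fx=6,fy=6,interpolation=cv2.INTER_CUBIC)  # 600x570
cv2.imwrite("pics/binc.png",a)
b=cv2.resize(im[180:230,128:194],None,fx=6,fy=6,interpolation=cv2.INTER_CUBIC)
s=cv2.imread("pics/side0.png")
c=cv2.resize(s[150:205,285:345],None,fx=6,fy=6,interpolation=cv2.INTER_CUBIC)
o=np.zeros((330,760,3),np.uint8);o[:300,:396]=b;o[:330,400:760]=c
cv2.imwrite("pics/tc.png",o)
E
```

```text
(no output)
```

View pics/binc.png

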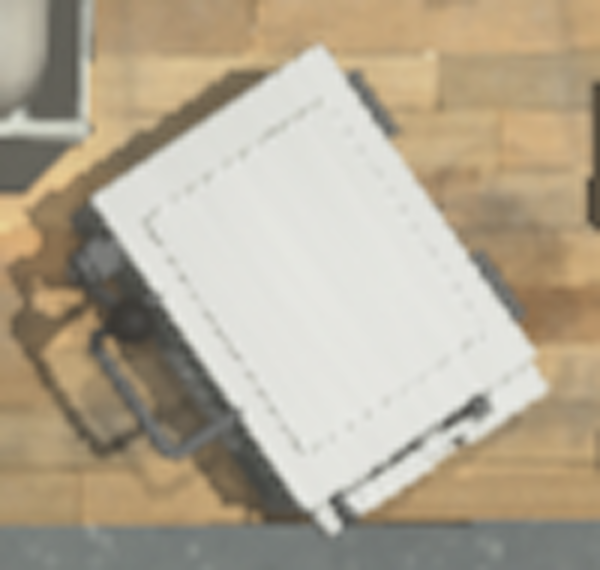

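View pics/tc.png

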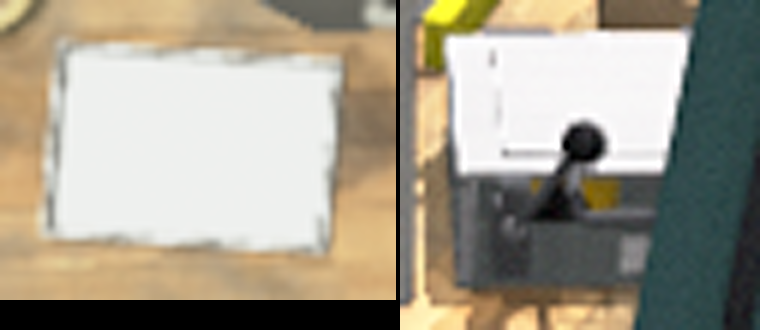

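The lid's corners in the enlargement are at about (320,45), (92,200), (315,505) and (540,355). The knob is at (130,320) and the handle bar runs from (95,345) to (170,450). The side crop shows something yellow by the catch, so the measure is probably in the left half. The tray's corners in its crop are (58,40), (342,58), (328,250) and (42,235). I'll fit the bin and tray poses to these.

```bash
cat > h.py <<'E'
import numpy as np, cv2
from workcell import robot, camrig, order, status
from scipy.optimize import least_squares
from scipy.spatial.transform import Rotation as R
def proj(c,P):
    T=np.linalg.inv(np.array(c["pose"])); q=np.atleast_2d(P)@T[:3,:3].T+T[:3,3]
    return np.c_[c["fx"]*q[:,0]/q[:,2]+c["cx"],c["fy"]*q[:,1]/q[:,2]+c["cy"]]
def ray(c,uv,z):
    T=np.array(c["pose"]); d=T[:3,:3]@[(uv[0]-c["cx"])/c["fx"],(uv[1]-c["cy"])/c["fy"],1]
    return T[:3,3]+d*(z-T[2,3])/d[2]
def tw(p,P):  # pose x,y,yaw: body->world
    c,s=np.cos(p[2]),np.sin(p[2]); P=np.atleast_2d(P).astype(float)
    return np.c_[p[0]+c*P[:,0]-s*P[:,1],p[1]+s*P[:,0]+c*P[:,1],P[:,2]]
def totool(target):  # tool-axis displacement from measured TCP to target
    s=status.state(); w,x,y,z=s["ee_rot"]; M=R.from_quat([x,y,z,w])
    return M.inv().apply(np.array(target)-s["ee_pos"])
E
python3 - <<'E'
from h import *
ct,cs=camrig.calibration("top"),camrig.calibration("side")
up=lambda u,v,x0,y0:((u+.5)/6-.5+x0,(v+.5)/6-.5+y0)
Bt=[(90,121,97),(-90,121,97),(-90,-121,97),(-120,42,131)]
ut=[up(*p,325,155) for p in[(320,45),(92,200),(315,507),(130,320)]]
Bs=[(-90,121,97),(90,121,97),(-120,42,131)]; us=[up(*p,285,150) for p in[(55,172),(45,33),(183,143)]]
f=lambda p:np.r_[(proj(ct,tw(p,Bt))-ut).ravel(),(proj(cs,tw(p,Bs))-us).ravel()]
r=least_squares(f,[350,-450,-.6],x_scale=[10,10,.1]);print(np.round(r.x,3));print(np.round(r.fun.reshape(-1,2),1))
p=r.x
for n,P in dict(knob=(-120,42,131),handle=(-140,0,89),hinge=(90,0,89)).items(): print(n,tw(p,P).round(1),proj(ct,tw(p,P)).round(1))
Tt=[(65,95,18),(65,-95,18),(-65,-95,18),(-65,95,18)]; t=[up(*q,128,180) for q in[(58,40),(342,57),(328,252),(42,238)]]
r2=least_squares(lambda q:(proj(ct,tw(q,Tt))-t).ravel(),[350,350,0],x_scale=[10,10,.1]);print("tray",r2.x.round(3),r2.fun.round(1))
print("filter",ray(ct,(290,214),94))
s=status.state();print(s["ee_pos"])
E
```

```text
[ 499.859 -450.078   -0.974]
[[ 0.2 -0.9]
 [-0.2 -0.1]
 [-0.5  1. ]
 [ 0.6  0.6]
 [ 0.1 -0.7]
 [-0.7 -0.4]
 [ 0.   0.4]]
knob [[ 467.2 -327.2  131. ]] [[346.8 208.5]]
handle [[ 421.2 -334.3   89. ]] [[346.9 221.4]]
hinge [[ 550.4 -524.5   89. ]] [[395.9 187.3]]
tray [ 5.00272e+02  4.00469e+02 -6.40000e-02] [-0.   0.3 -0.1  0.1 -0.  -0.   0.2 -0.4]
filter [ 450.92941781 -117.26306442   94.        ]
[ 136.02880219 -583.73927869  230.51577279]
```

The fit residuals are 1 px or less, and the handle projects where I see it (347,221). The reach is fine too. I'll shut the fingers, line the tool up with the bin (tool x = bin +y, tool y = bin +x), and move to the right of the knob.

```bash
cat >> h.py <<'E'
BIN=np.array([499.859,-450.078,-0.974])
def binpos(q=None):
    s=status.state(); P=s["ee_pos"] if q is None else np.array(q); d=P-[BIN[0],BIN[1],0]
    c,k=np.cos(BIN[2]),np.sin(BIN[2]); w,x,y,z=s["ee_rot"]
    t=R.from_quat([x,y,z,w]).as_matrix()[:,1]
    return np.round([c*d[0]+k*d[1],-k*d[0]+c*d[1],d[2]],1), round(np.arctan2(t[1],t[0])-BIN[2],3)
def st():
    s=status.state(); print("t",round(s["time_s"],2),"bin",binpos(),"F",np.round(s["contact_force"],1),"op",round(s["opening"],1),"gf",round(s["gripper_force"],1),"q",np.round(s["qpos"],2))
E
python3 inch.py '{"ticks": [[0,0,0,0,-0.123],[0,0,0,0,-0.123],[0,0,0,0,-0.122],[0,36,-2.6,0,0],[0,36,-2.6,0,0]]}'
python3 inch.py '{"ticks": [[0,36,-2.6,0,0],[0,36,-2.6,0,0],[0,36,-2.6,0,0],[0,36,-2.6,0,0],[0,36,-2.6,0,0]]}'
python3 inch.py '{"ticks": [[0,36,-2.6,0,0],[0,36,-2.6,0,0],[0,36,-2.6,0,0],[0,0,0,0,0],[0,0,0,0,0]]}'
python3 -c "from h import *;st()"
```

```text
time_s: 0.52
ee_pos: [192.1, -539.9, 230.7]
ee_rot: [-0.0, 0.956, 0.293, -0.0]
contact_force: [1.0, -0.3, -0.1]
opening: 25.6
gripper_force: 0.0
time_s: 0.93
ee_pos: [335.3, -426.1, 231.0]
ee_rot: [-0.0, 0.956, 0.294, -0.0]
contact_force: [1.3, -0.3, -0.5]
opening: 0.2
gripper_force: 0.0
time_s: 1.35
ee_pos: [420.3, -359.0, 230.9]
ee_rot: [-0.0, 0.955, 0.296, -0.0]
contact_force: [-0.8, -0.4, -0.4]
opening: -0.1
gripper_force: 0.0
t 1.35 bin (array([-120. ,  -14.6,  230.9]), np.float64(0.004)) F [-0.8 -0.4 -0.4] op -0.1 gf 0.0 q [-0.83  0.29  1.61  0.    1.24  0.14]
```

```bash

python3 inch.py '{"ticks": [[0,0,0,37,0],[0,0,0,37,0],[0,0,0,36,0],[0,8,0,0,0],[0,8,0,0,0]]}' |tail -5
python3 inch.py '{"ticks": [[0,8,0,0,0],[0,8,0,0,0],[0,8,0,0,0],[0,8,0,0,0],[0,8,0,0,0]]}'
python3 inch.py '{"ticks": [[0,8,0,0,0],[0,8,0,0,0],[0,8,0,0,0],[0,8,0,0,0],[0,8,0,0,0]]}'
python3 -c "from h import *;st();cv2.imwrite('pics/k1.png',cv2.resize(camrig.snapshot('side')[130:230,260:400],None,fx=5,fy=5,interpolation=2))"
```

```text
ee_pos: [430.6, -350.8, 119.9]
ee_rot: [-0.002, 0.956, 0.293, -0.001]
contact_force: [1.2, -0.4, 1.2]
opening: -0.1
gripper_force: 0.0
time_s: 2.18
ee_pos: [467.0, -329.0, 122.7]
ee_rot: [0.001, 0.956, 0.294, 0.001]
contact_force: [-1.1, -1.1, 1.1]
opening: 0.2
gripper_force: 0.4
time_s: 2.6
ee_pos: [499.3, -305.8, 121.1]
ee_rot: [-0.0, 0.956, 0.294, 0.0]
contact_force: [0.4, -0.2, -0.2]
opening: 0.1
gripper_force: 0.0
t 2.6 bin (array([-119.6,   80.6,  121.1]), np.float64(0.0)) F [ 0.4 -0.2 -0.2] op 0.1 gf 0.0 q [-0.67  0.46  1.66  0.    1.02  0.31]
```

View pics/k1.png

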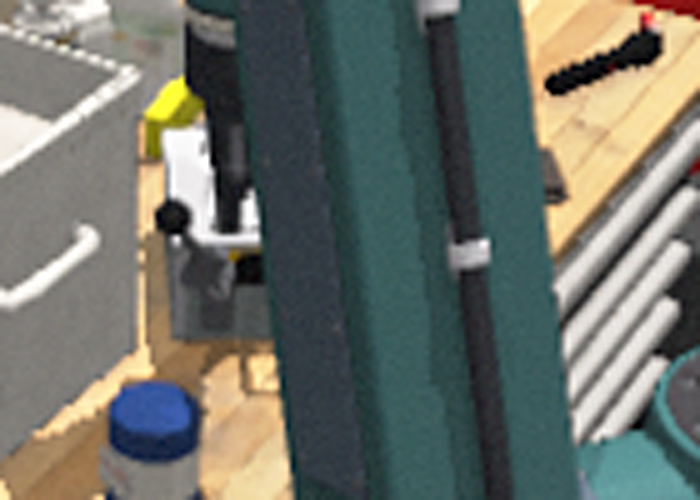

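The catch is released: the knob now leans left at (173,217) in the crop. Next is the handle.

```bash

python3 inch.py '{"ticks": [[0,-10,0,-35,0],[0,-35,-10,0,0],[40,-35,-10.4,0,0],[40,0,0,0,0],[40,0,0,30,0]]}' |tail -5
python3 inch.py '{"ticks": [[40,0,0,30,0],[40,0,0,25.5,0],[40,0,0,0,0],[40,0,0,0,0]]}' |tail -5
python3 -c "from h import *;st()"
```

```text
ee_pos: [422.5, -338.1, 130.6]
ee_rot: [0.004, 0.956, 0.293, 0.002]
contact_force: [1.5, -0.7, 0.1]
opening: 36.2
gripper_force: 0.0
ee_pos: [420.3, -333.6, 69.8]
ee_rot: [-0.002, 0.956, 0.294, -0.001]
contact_force: [-0.3, -0.0, 0.7]
opening: 39.9
gripper_force: 0.0
t 3.4 bin (array([-141.1,   -0.4,   69.8]), np.float64(-0.0)) F [-0.3 -0.   0.7] op 39.9 gf 0.0 q [-0.8   0.47  1.81  0.    0.86  0.17]
```

```bash

python3 inch.py '{"ticks": [[0,0,0,0,0],[0,0,0,0,0],[0,0,0,0,0],[0,0,0,0,0]]}' 25 |tail -5
python3 inch.py '{"ticks": [[0,0,0.8,-13.8,0],[0,0,0.9,-13.7,0],[0,0,4.9,-27.1,0],[0,0,8.1,-26.4,0]]}' |tail -5
python3 -c "from h import *;st()"
```

```text
ee_pos: [420.1, -332.7, 72.1]
ee_rot: [-0.002, 0.956, 0.294, -0.0]
contact_force: [-2.7, 6.4, 6.1]
opening: 9.0
gripper_force: 24.4
ee_pos: [427.7, -344.2, 152.8]
ee_rot: [-0.002, 0.956, 0.294, -0.001]
contact_force: [-0.1, -0.0, -3.6]
opening: 8.7
gripper_force: 24.6
t 4.07 bin (array([-128.1,   -0.2,  152.8]), np.float64(0.0)) F [-0.1 -0.  -3.6] op 8.7 gf 24.6 q [-0.8   0.37  1.71  0.    1.06  0.17]
```

```bash

python3 inch.py '{"ticks": [[0,0,11.3,-25.2,0],[0,0,14.2,-23.7,0],[0,0,16.9,-21.8,0],[0,0,19.4,-19.6,0]]}' |tail -5
python3 -c "from h import *;st()"
python3 inch.py '{"ticks": [[0,0,21.6,-17.1,0],[0,0,23.5,-14.4,0],[0,0,12.5,-6,0],[0,0,12.6,-5.5,0],[0,0,0,0,0]]}' |tail -5
python3 -c "from h import *;st()"
```

```text
ee_pos: [460.9, -394.4, 245.0]
ee_rot: [-0.003, 0.956, 0.294, -0.002]
contact_force: [-7.7, 6.4, 5.5]
opening: 9.0
gripper_force: 24.8
t 4.4 bin (array([-67.9,  -0.9, 245. ]), np.float64(0.0)) F [-7.7  6.4  5.5] op 9.0 gf 24.8 q [-0.82  0.36  1.47 -0.    1.32  0.15]
ee_pos: [503.9, -459.1, 290.7]
ee_rot: [0.004, 0.956, 0.293, 0.0]
contact_force: [-6.9, 2.5, 14.3]
opening: 9.1
gripper_force: 26.4
t 4.82 bin (array([  9.7,  -1.7, 290.7]), np.float64(-0.001)) F [-6.9  2.5 14.3] op 9.1 gf 26.4 q [-0.84  0.43  1.24 -0.    1.46  0.14]
```

```bash

python3 inch.py '{"ticks": [[0,0,8,-5.5,0],[0,0,10,-4,0],[0,0,10,-3.5,0],[0,0,0,0,0]]}' |tail -5
python3 -c "from h import *;st()"
python3 inch.py '{"ticks": [[0,0,9,-2.5,0],[0,0,9,-2,0],[0,0,8,-1,0],[0,0,0,0,0],[0,0,0,0,0]]}' |tail -5
python3 -c "from h import *;st()"
```

```text
ee_pos: [518.5, -481.2, 299.2]
ee_rot: [0.001, 0.956, 0.293, -0.001]
contact_force: [-4.6, -2.7, -2.1]
opening: 8.9
gripper_force: 25.0
t 5.15 bin (array([ 36.2,  -2.1, 299.2]), np.float64(-0.001)) F [-4.6 -2.7 -2.1] op 8.9 gf 25.0 q [-0.84  0.47  1.16 -0.    1.51  0.13]
ee_pos: [532.1, -501.7, 304.1]
ee_rot: [0.0, 0.956, 0.293, -0.001]
contact_force: [-5.1, -3.6, -4.5]
opening: 9.1
gripper_force: 24.9
t 5.57 bin (array([ 60.8,  -2.3, 304.1]), np.float64(-0.001)) F [-5.1 -3.6 -4.5] op 9.1 gf 24.9 q [-0.85  0.51  1.09 -0.    1.55  0.13]
```

```bash

python3 inch.py '{"ticks": [[0,0,4,-0.5,0],[0,0,0,0,0],[0,0,0,0,0]]}' |tail -5
python3 - <<'E'
from h import *
st(); a=camrig.snapshot('top'); b=camrig.snapshot('side')
o=np.zeros((600,800,3),np.uint8); 
o[:600,:400]=cv2.resize(a[130:250,340:420],None,fx=5,fy=5,interpolation=2); o[:500,400:]=cv2.resize(b[110:210,270:350],None,fx=5,fy=5,interpolation=2)
cv2.imwrite('pics/l1.png',o)
E
```

```text
ee_pos: [533.9, -504.5, 304.4]
ee_rot: [-0.0, 0.956, 0.293, -0.002]
contact_force: [-5.8, -3.5, -4.1]
opening: 8.2
gripper_force: 24.9
t 5.82 bin (array([ 64.2,  -2.4, 304.4]), np.float64(-0.001)) F [-5.8 -3.5 -4.1] op 8.2 gf 24.9 q [-0.85  0.51  1.08 -0.    1.55  0.13]
```

View pics/l1.png

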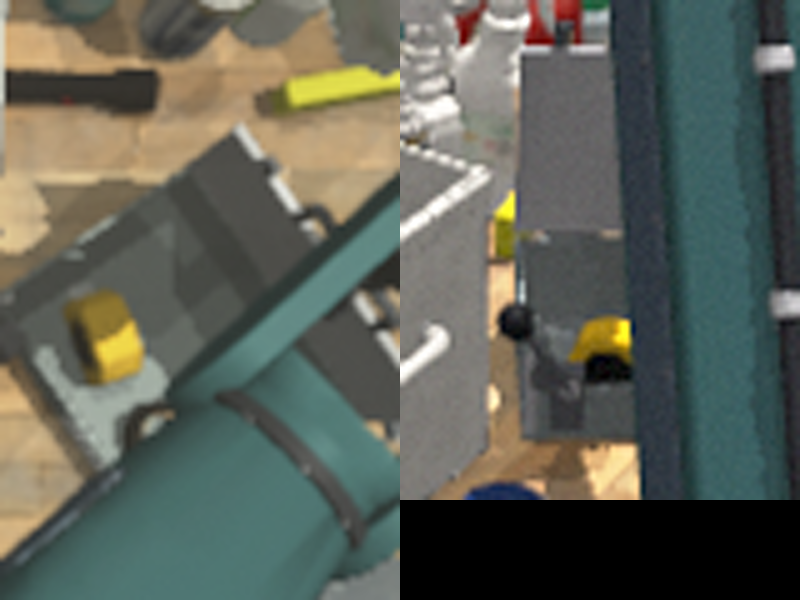

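The lid is up. In the top view the yellow measure sits in the left half at crop (105,335), and the knob in the side view is still to the left. Now I'll ease the lid back onto its stay.

```bash

python3 inch.py '{"ticks": [[0,0,-5,0.6,0],[0,0,-5,0.7,0],[0,0,-5,0.8,0],[0,0,-4,0.8,0],[0,0,0,0,0]]}' |tail -5
python3 -c "from h import *;st()"
for i in 1; do python3 inch.py '{"ticks": [[0,0,-3,0.7,0],[0,0,-3,0.7,0],[0,0,0,0,0]]}' |tail -5; done
python3 -c "from h import *;st()"
```

```text
ee_pos: [523.3, -488.4, 301.5]
ee_rot: [0.0, 0.956, 0.294, -0.001]
contact_force: [-3.9, -4.1, -5.3]
opening: 9.1
gripper_force: 24.9
t 6.33 bin (array([ 44.8,  -2.1, 301.5]), np.float64(-0.001)) F [-3.9 -4.1 -5.3] op 9.1 gf 24.9 q [-0.85  0.49  1.13 -0.    1.52  0.13]
ee_pos: [520.3, -483.8, 300.5]
ee_rot: [0.001, 0.956, 0.294, -0.001]
contact_force: [-4.6, -4.3, -5.0]
opening: 9.0
gripper_force: 24.9
t 6.58 bin (array([ 39.4,  -2.1, 300.5]), np.float64(-0.001)) F [-4.6 -4.3 -5. ] op 9.0 gf 24.9 q [-0.84  0.48  1.15 -0.    1.51  0.13]
```

```bash

for i in 1; do python3 inch.py '{"ticks": [[0,0,-2,0.5,0],[0,0,0,0,0]]}' >/dev/null; python3 -c "from h import *;st()"; done
python3 inch.py '{"ticks": [[0,0,-2,0.5,0],[0,0,0,0,0]]}' >/dev/null; python3 -c "from h import *;st()"
python3 inch.py '{"ticks": [[0,0,-2,0.5,0],[0,0,0,0,0]]}' >/dev/null; python3 -c "from h import *;st()"
python3 inch.py '{"ticks": [[0,0,-2,0.5,0],[0,0,0,0,0]]}' >/dev/null; python3 -c "from h import *;st()"
```

```text
t 6.75 bin (array([ 37.7,  -2. , 300.2]), np.float64(-0.001)) F [-4.1 -4.2 -3.1] op 8.8 gf 24.9 q [-0.84  0.47  1.16 -0.    1.51  0.13]
t 6.92 bin (array([ 35.7,  -1.9, 299.7]), np.float64(-0.001)) F [-3.2 -3.5 -3.1] op 8.4 gf 25.0 q [-0.84  0.47  1.16 -0.    1.51  0.13]
t 7.08 bin (array([ 33.8,  -1.9, 299.3]), np.float64(-0.001)) F [-3.4 -3.9 -3.4] op 8.8 gf 25.0 q [-0.84  0.47  1.17 -0.    1.51  0.13]
t 7.25 bin (array([ 31.9,  -1.9, 298.8]), np.float64(-0.001)) F [-4.6 -4.9 -4.4] op 8.8 gf 25.0 q [-0.84  0.47  1.17 -0.    1.5   0.13]
```

```bash

python3 inch.py '{"ticks": [[0,0,-2,0.5,0],[0,0,0,0,0]]}' >/dev/null; python3 -c "from h import *;st()"
python3 inch.py '{"ticks": [[0,0,-2,0.5,0],[0,0,0,0,0]]}' >/dev/null; python3 -c "from h import *;st()"
python3 inch.py '{"ticks": [[0,0,-2,0.5,0],[0,0,0,0,0]]}' >/dev/null; python3 -c "from h import *;st()"
```

```text
t 7.42 bin (array([ 30.6,  -1.8, 298.6]), np.float64(-0.001)) F [-2.2 -5.9 -2.5] op 8.9 gf 24.9 q [-0.84  0.46  1.18 -0.    1.5   0.13]
t 7.58 bin (array([ 29.5,  -1.8, 298.4]), np.float64(-0.001)) F [-0.8 -7.7 -3.4] op 8.8 gf 24.9 q [-0.84  0.46  1.18 -0.    1.49  0.13]
t 7.75 bin (array([ 28.5,  -1.7, 298.1]), np.float64(-0.001)) F [ 0.6 -9.1 -4.3] op 8.9 gf 24.9 q [-0.84  0.46  1.19 -0.    1.49  0.13]
```

Force has built up from x≈30.6, so the lid is resting on the stay. I'll back off the preload and release.

```bash

python3 inch.py '{"ticks": [[0,0,2.5,-0.5,0],[0,0,0,0,0]]}' >/dev/null; python3 -c "from h import *;st()"
python3 inch.py '{"ticks": [[16,0,0,0,0],[30,0,0,0,0],[36,0,0,0,0],[36,0,0,0,0]]}' >/dev/null; python3 -c "from h import *;st()"
python3 inch.py '{"ticks": [[36,0,0,-15,0],[36,0,0,-25,0],[36,0,0,-30,0],[36,0,-20,-20,0],[36,0,-30,0,0]]}' |tail -5
python3 inch.py '{"ticks": [[0,0,-40,0,0],[0,0,-40,0,0],[0,0,-40,0,0],[0,0,-40,0,0],[0,0,0,0,0]]}' |tail -5
python3 - <<'E'
from h import *
st(); a=camrig.snapshot('top'); b=camrig.snapshot('wrist'); cv2.imwrite("pics/w1f.png",b)
c=camrig.calibration("wrist"); print(np.round(c["pose"],3).tolist(),c["fx"],c["cx"],c["cy"])
o=np.zeros((600,800,3),np.uint8); 
o[:,:400]=cv2.resize(a[130:250,340:420],None,fx=5,fy=5,interpolation=2); o[:300,400:]=cv2.resize(b,(400,300))
b=camrig.snapshot('side');o[300:,400:]=cv2.resize(b[110:200,260:380],(400,300))
cv2.imwrite('pics/l2.png',o)
E
```

```text
t 7.92 bin (array([ 30.2,  -1.8, 298.5]), np.float64(-0.001)) F [-0.8 -5.6 -3.3] op 8.8 gf 25.0 q [-0.84  0.46  1.18 -0.    1.5   0.13]
t 8.25 bin (array([2.810e+01, 1.000e-01, 2.975e+02]), np.float64(0.0)) F [-0.1 -0.1  0.3] op 36.2 gf 0.0 q [-0.84  0.46  1.18  0.    1.5   0.13]
ee_pos: [489.6, -434.9, 391.6]
ee_rot: [0.004, 0.956, 0.294, 0.002]
contact_force: [-0.2, 0.2, 1.7]
opening: 36.1
gripper_force: 0.0
ee_pos: [392.9, -293.1, 386.7]
ee_rot: [-0.003, 0.956, 0.295, -0.001]
contact_force: [-0.2, 0.4, -0.3]
opening: 0.4
gripper_force: 0.0
t 9.08 bin (array([-1.900e+02, -3.000e-01,  3.867e+02]), np.float64(0.002)) F [-0.2  0.4 -0.3] op 0.4 gf 0.0 q [-0.78  0.09  1.49  0.    1.57  0.19]
[[0.564, -0.785, -0.255, 461.834], [-0.826, -0.536, -0.175, -253.855], [0.001, 0.309, -0.951, 529.618], [0.0, 0.0, 0.0, 1.0]] 291.9806761222852 280.21788568641375 210.03045452360206
```

View pics/l2.png

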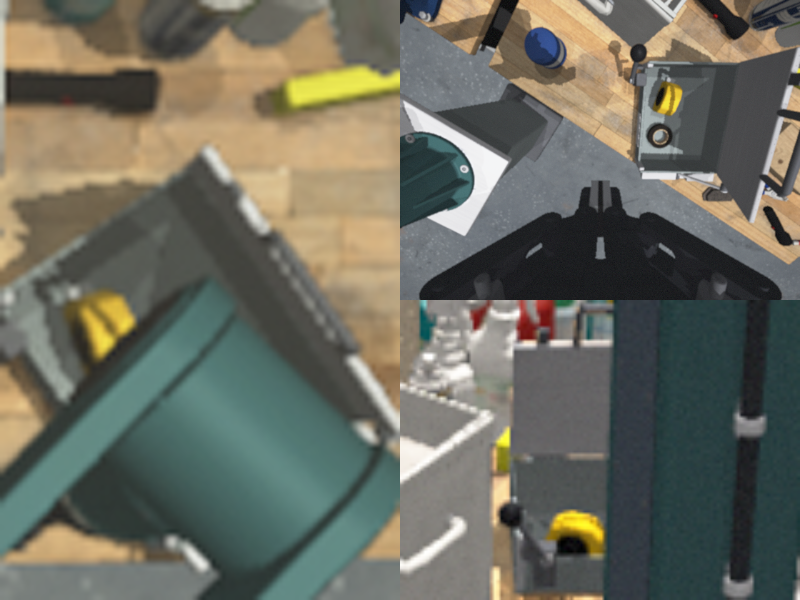

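The lid stands propped. In the wrist view the measure is at about (378,136) full-res and the roll at (363,189), in the right half. I'll enlarge that area.

```bash
python3 - <<'E'
import cv2
b=cv2.imread("pics/w1f.png"); cv2.imwrite("pics/w1c.png",cv2.resize(b[90:165,330:430],None,fx=8,fy=8,interpolation=2))
E
```

```text
(no output)
```

View pics/w1c.png

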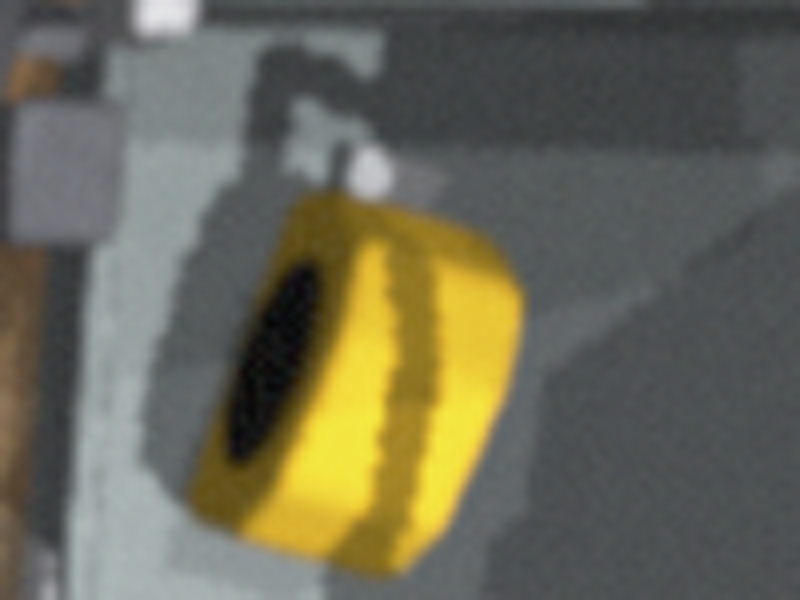

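The measure's outline in the crop is (300,190), (490,240), (525,300), (450,520), (400,575), (190,500), with a black label on the face towards the bin's front. Its orientation seems at odds with the description, so I'll fit a box to its silhouette.

```bash
python3 - <<'E'
from h import *
from scipy.optimize import minimize
c=camrig.calibration("wrist")
im=cv2.imread("pics/w1f.png"); hsv=cv2.cvtColor(im,cv2.COLOR_BGR2HSV)
m=cv2.inRange(hsv,(18,110,40),(35,255,255)); m[:,:340]=0;m[:100]=0;m[180:]=0;m[:,410:]=0
n,l,s,_=cv2.connectedComponentsWithStats(m);k=1+s[1:,4].argmax();cn=cv2.findContours((l==k).astype('u1'),0,1)[0][0]
M=cv2.drawContours(np.zeros(im.shape[:2],'u1'),[cv2.convexHull(cn)],-1,1,-1); print(s[k])
def body(ch):
    P=[]
    for x in(-30,30):
        for y,z in[(43,0),(-43,0),(43,64-ch),(-43,64-ch),(43-ch,64),(-43+ch,64)]: P.append((x,y,z+5))
    return np.array(P,float)
def pm(p,ch):
    uv=proj(c,tw(p,body(ch))); z=np.zeros(M.shape,'u1')
    return cv2.fillConvexPoly(z,cv2.convexHull(np.round(uv*16).astype(np.int32)),1,shift=4)
for ch in(2,12,20):
  for y0 in np.arange(0,np.pi,np.pi/8):
    f=lambda p:1-(pm(p,ch)&M).sum()/(pm(p,ch)|M).sum()
    g=ray(c,(377,137),35); best=minimize(f,[g[0],g[1],y0],method="Nelder-Mead",options=dict(initial_simplex=[[g[0],g[1],y0],[g[0]+15,g[1],y0],[g[0],g[1]+15,y0],[g[0],g[1],y0+.3]]))
    print(ch,round(y0,2),np.round(best.x,2),"bin",binpos([*best.x[:2],5])[0],"relyaw",round((best.x[2]-BIN[2])%np.pi,2),"IoU",round(1-best.fun,3))
E
```

```text
[ 354  114   42   48 1239]
2 0.0 [ 5.1746e+02 -3.9837e+02  1.3000e-01] bin [-32.9  43.6   5. ] relyaw 1.1 IoU 0.505
2 0.39 [ 5.1796e+02 -3.9312e+02 -1.0000e-02] bin [-36.9  47.    5. ] relyaw 0.96 IoU 0.503
2 0.79 [ 508.18 -399.88    1.44] bin [-36.8  35.1   5. ] relyaw 2.41 IoU 0.514
2 1.18 [ 511.02 -398.03    1.64] bin [-36.8  38.5   5. ] relyaw 2.61 IoU 0.515
2 1.57 [ 507.77 -395.27    1.63] bin [-40.9  37.3   5. ] relyaw 2.6 IoU 0.515
2 1.96 [ 509.88 -396.86    2.17] bin [-38.4  38.2   5. ] relyaw 0.0 IoU 0.514
2 2.36 [ 510.29 -399.9     2.17] bin [-35.6  36.8   5. ] relyaw 0.01 IoU 0.515
2 2.75 [ 519.47 -399.61    2.81] bin [-30.7  44.6   5. ] relyaw 0.64 IoU 0.503
12 0.0 [ 5.1723e+02 -3.9919e+02  1.3000e-01] bin [-32.3  43.    5. ] relyaw 1.1 IoU 0.524
12 0.39 [ 5.1684e+02 -3.9513e+02  1.2000e-01] bin [-35.9  44.9   5. ] relyaw 1.1 IoU 0.526
12 0.79 [ 510.52 -396.68    1.17] bin [-38.2  38.8   5. ] relyaw 2.15 IoU 0.528
12 1.18 [ 511.37 -395.4     1.55] bin [-38.8  40.2   5. ] relyaw 2.53 IoU 0.529
12 1.57 [ 509.96 -396.85    1.78] bin [-38.4  38.3   5. ] relyaw 2.75 IoU 0.526

[... 200 characters left out ...]
34.9  46.9   5. ] relyaw 0.92 IoU 0.523
20 0.0 [ 5.1808e+02 -4.0200e+02  1.4000e-01] bin [-29.5  42.1   5. ] relyaw 1.11 IoU 0.545
20 0.39 [ 5.1717e+02 -3.9104e+02  2.1000e-01] bin [-39.1  47.5   5. ] relyaw 1.19 IoU 0.542
20 0.79 [ 511.72 -396.38    0.95] bin [-37.7  40.    5. ] relyaw 1.93 IoU 0.54
20 1.18 [ 512.24 -399.13    1.56] bin [-35.2  38.9   5. ] relyaw 2.54 IoU 0.543
20 1.57 [ 511.35 -394.21    1.71] bin [-39.8  40.9   5. ] relyaw 2.68 IoU 0.544
20 1.96 [ 510.73 -399.4     2.2 ] bin [-35.8  37.5   5. ] relyaw 0.04 IoU 0.54
20 2.36 [ 512.7  -408.42    2.64] bin [-27.2  34.    5. ] relyaw 0.47 IoU 0.542
20 2.75 [ 519.9  -399.17    3.02] bin [-30.8  45.2   5. ] relyaw 0.85 IoU 0.544
```

The IoU is poor because the visible body is smaller than its nominal box, while the roll confirms the scale. I'll take a closer, near-vertical wrist view.

```bash

python3 inch.py '{"ticks": [[0,0,29,29,0],[0,0,29,29,0],[0,0,29,29,0],[0,0,28,29,0],[0,0,0,0,0]]}' |tail -5
python3 inch.py '{"ticks": [[0,0,0,0,0],[0,0,0,0,0],[0,0,0,0,0]]}' >/dev/null
python3 - <<'E'
from h import *
import pickle
st(); c=camrig.calibration("wrist"); b=camrig.snapshot('wrist'); cv2.imwrite("pics/w2f.png",b); pickle.dump(c,open("w2.pkl","wb"))
hsv=cv2.cvtColor(b,cv2.COLOR_BGR2HSV);m=cv2.inRange(hsv,(18,110,40),(35,255,255))
n,l,s,ce=cv2.connectedComponentsWithStats(m)
for k in np.argsort(-s[1:,4])[:3]+1: print(s[k],ce[k])
for P in [(-35,40,5),(-35,40,69),(-85,115,85),(85,-115,85),(-85,-115,50)]: print(P,proj(c,tw(BIN,P)).round(0), camrig.calibration("wrist")["fx"])
u,v=proj(c,tw(BIN,(-35,40,40)))[0].astype(int); u0=max(0,min(u-90,380));v0=max(0,min(v-75,270))
print(u0,v0);o=cv2.resize(b[v0:v0+150,u0:u0+180],None,fx=4,fy=4,interpolation=2);cv2.imwrite("pics/w2c.png",o)
E
```

```text
ee_pos: [463.2, -398.5, 262.9]
ee_rot: [-0.003, 0.956, 0.293, -0.002]
contact_force: [-0.0, -0.6, 0.3]
opening: 0.1
gripper_force: 0.0
t 9.9 bin (array([-6.600e+01, -2.000e-01,  2.721e+02]), np.float64(-0.0)) F [-0.2 -0.3  0.8] op 0.5 gf 0.0 q [-0.82  0.34  1.44  0.    1.36  0.15]
[ 286  113   43   63 1837] [308.35274905 144.37397931]
[538  90  22  44 667] [549.988006   111.86206897]
[521  77  19  13 145] [528.16551724  83.64827586]
(-35, 40, 5) [[303. 145.]] 291.9806761222852
(-35, 40, 69) [[307. 150.]] 291.9806761222852
(-85, 115, 85) [[262.  78.]] 291.9806761222852
(85, -115, 85) [[398. 275.]] 291.9806761222852
(-85, -115, 50) [[266. 262.]] 291.9806761222852
214 72
```

View pics/w2c.png

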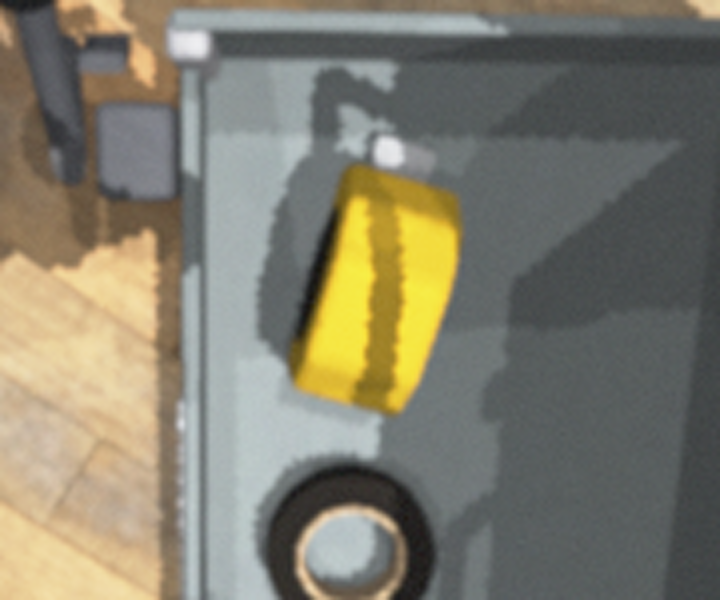

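The measure's long axis runs from the hook at crop (388,150) to the far end at (350,396), about 16° off the bin's y. Its narrow side lies across that, and the roll is clear at (350,550). I'll triangulate the corners from the two wrist views to check the size and height.

```bash
python3 - <<'E'
from h import *
import pickle
c2=pickle.load(open("w2.pkl","rb"));c1=dict(c2);c1["pose"]=np.array([[0.564,-0.785,-0.255,461.834],[-0.826,-0.536,-0.175,-253.855],[0.001,0.309,-0.951,529.618],[0,0,0,1]])
a=lambda u,v:np.array(((u+.5)/8-.5+330,(v+.5)/8-.5+90)); b=lambda u,v:np.array(((u+.5)/4-.5+214,(v+.5)/4-.5+72))
def tri(p,q):
    f=lambda X:np.r_[proj(c1,X)[0]-p,proj(c2,X)[0]-q]
    r=least_squares(f,[510,-400,50]);return binpos(r.x)[0],np.abs(r.fun).max().round(2)
for n,p,q in [("rt",(525,300),(460,215)),("rb",(445,525),(415,400)),("bot",(400,575),(400,412)),("hook",(370,172),(388,152)),("topl",(345,235),(348,205)),("lowL",(192,500),(292,370)),("strip",(410,235),(380,205)),("topR",(490,240),(455,200)),("stripB",(365,545),(375,395))]: print(n,tri(a(*p),b(*q)))
h=[("tl",(345,170)),("tr",(462,205)),("br",(402,412)),("bl",(293,378)),("hook",(388,150)),("rollL",(267,550)),("rollR",(436,550)),("rollT",(350,462))]
for n,q in h: print(n,*[binpos(ray(c2,b(*q),z))[0] for z in((69,40) if n[0]!='r' else (24,))])
for n,q in [("FLout",(172,12)),("BLout top edge",(600,12))]: print(n,binpos(ray(c2,b(*q),85))[0])
print(binpos(c2["pose"][:3,3])[0])
E
```

```text
rt (array([-12. ,  65.9,  76.2]), np.float64(2.62))
rb (array([-24.1,  19.2,  85.5]), np.float64(1.63))
bot (array([-25.3,   9.7,  64. ]), np.float64(0.46))
hook (array([-28.1,  85.3,  29.2]), np.float64(0.0))
topl (array([-42.7,  71.5,  65.6]), np.float64(1.4))
lowL (array([-57.5,  17.5,  24.7]), np.float64(0.88))
strip (array([-34.9,  71.8,  79.2]), np.float64(1.38))
topR (array([-9.8, 71.8, 50.7]), np.float64(0.43))
stripB (array([-33.3,  15.4,  65.6]), np.float64(0.2))
tl [-44.   79.8  69. ] [-42.1  79.9  40. ]
tr [-10.6  70.5  69. ] [-5.9 69.8 40. ]
br [-25.4  11.1  69. ] [-21.9   5.4  40. ]
bl [-58.1  21.3  69. ] [-57.4  16.4  40. ]
hook [-32.1  85.2  69. ] [-29.2  85.7  40. ]
rollL [-65.6 -46.7  24. ]
rollR [ -6.2 -46.7  24. ]
rollT [-37.2 -15.   24. ]
FLout [-90.4 118.4  85. ]
BLout top edge [ 19.8 118.6  85. ]
[-66.6  78.7 414.1]
```

Checks agree: the bin corner is within 2 mm, the roll measures 59 mm and the top is at about z 69. The body is about 36 × 72 mm, centred at bin (-33.5, 44.5), with its long axis 0.25 rad off the bin's y. 60 × 86 is its box at that skew. I'll grip across the narrow side at limited opening, because the front wall is close.

```bash

python3 inch.py '{"ticks": [[56,0,0,0,0.125],[56,0,0,0,0.125],[56,25.6,10.2,0,0],[56,25.7,10.2,20,0],[56,0,0,30,0]]}' |tail -5
python3 -c "from h import *;st()"
python3 inch.py '{"ticks": [[56,0,0,20,0],[56,0,0,20,0],[56,0,0,20,0],[56,0,0,0,0]]}' |tail -5
python3 -c "from h import *;st()"
```

```text
ee_pos: [524.1, -399.1, 226.3]
ee_rot: [0.005, 0.985, 0.173, 0.005]
contact_force: [-0.8, 2.1, 4.8]
opening: 55.9
gripper_force: 0.0
t 10.37 bin (array([-28.5,  48.7, 226.3]), np.float64(-0.249)) F [-0.8  2.1  4.8] op 55.9 gf 0.0 q [-0.76  0.44  1.39  0.    1.29  0.47]
ee_pos: [515.7, -394.9, 158.6]
ee_rot: [-0.002, 0.985, 0.173, -0.001]
contact_force: [-1.3, -0.5, -1.5]
opening: 56.0
gripper_force: 0.0
t 10.7 bin (array([-36.7,  44.1, 158.6]), np.float64(-0.25)) F [-1.3 -0.5 -1.5] op 56.0 gf 0.0 q [-0.76  0.5   1.47  0.    1.18  0.46]
```

```bash

python3 inch.py '{"ticks": [[56,0.5,2,20,0],[56,0,0,20,0],[56,0,0,0,0],[56,0,0,0,0]]}' >/dev/null
python3 -c "from h import *;st()"
python3 inch.py '{"ticks": [[56,0,0,15,0],[56,0,0,15,0],[56,0,0,0,0]]}' >/dev/null
python3 -c "from h import *;st()"
python3 - <<'E'
from h import *
b=camrig.snapshot('wrist'); cv2.imwrite("pics/w3f.png",b)
a=camrig.snapshot('top'); o=np.zeros((420,760,3),np.uint8);o[:,:420]=b[:,70:490];o[:400,425:760]=cv2.resize(a[140:220,345:412],None,fx=5,fy=5,interpolation=2);cv2.imwrite("pics/w3.png",o)
E
```

```text
t 11.03 bin (array([-32.3,  44.4, 122. ]), np.float64(-0.25)) F [-0.1  0.2  0.5] op 56.1 gf 0.0 q [-0.76  0.54  1.5   0.    1.1   0.46]
t 11.28 bin (array([-32.5,  44.3,  91. ]), np.float64(-0.25)) F [-0.2  0.2  0.6] op 55.9 gf 0.0 q [-0.76  0.58  1.52  0.    1.04  0.46]
```

```bash

python3 inch.py '{"ticks": [[56,0,0,10,0],[56,0,0,10,0],[56,0,0,10,0],[56,0,0,0,0]]}' >/dev/null
python3 -c "from h import *;st()"
python3 inch.py '{"ticks": [[56,0,0,10,0],[56,0,0,10,0],[56,0,0,10,0],[56,0,0,0,0]]}' >/dev/null
python3 -c "from h import *;st()"
```

```text
t 11.72 bin (array([-33.8,  43.9,  58.4]), np.float64(-0.25)) F [ 0.   0.4 -0.9] op 55.9 gf 0.0 q [-0.76  0.61  1.55  0.    0.98  0.46]
t 12.05 bin (array([-33.9,  43.9,  28. ]), np.float64(-0.25)) F [ 0.6  0.8 -0.2] op 56.2 gf 0.0 q [-0.76  0.65  1.56  0.    0.93  0.46]
```

Clear of everything, no contact. Closing gently.

```bash

python3 inch.py '{"ticks": [[46,0,0,0,0],[42,0,0,0,0],[38,0,0,0,0],[34,0,0,0,0],[30,0,0,0,0]]}' 30 >/dev/null
python3 -c "from h import *;st()"
python3 inch.py '{"ticks": [[20,0,0,0,0],[20,0,0,0,0],[20,0,0,0,0]]}' 30 >/dev/null
python3 -c "from h import *;st()"
```

```text
t 12.47 bin (array([-31.8,  44.4,  31.2]), np.float64(-0.25)) F [ 0.3 -0.5 -0.9] op 37.5 gf 30.4 q [-0.76  0.65  1.56  0.    0.93  0.46]
t 12.72 bin (array([-31.8,  44.4,  31.2]), np.float64(-0.25)) F [-0.1 -0.9  1. ] op 37.5 gf 30.7 q [-0.76  0.65  1.56  0.    0.93  0.46]
```

Gripped at 37.5 mm, matching the measured width. Lifting.

```bash

python3 inch.py '{"ticks": [[20,0,0,0,0],[20,0,0,-8,0],[20,0,0,-12,0],[20,0,0,-20,0],[20,0,0,-25,0]]}' 45 >/dev/null
python3 -c "from h import *;st()"
python3 inch.py '{"ticks": [[20,0,0,-30,0],[20,0,0,-30,0],[20,0,0,-30,0],[20,0,0,-25,0],[20,0,0,-10,0]]}' >/dev/null
python3 -c "from h import *;st()"
python3 - <<'E'
from h import *
print(totool([430,-250,235]),totool([430,-250,235]).shape)
c=camrig.calibration("top")
for n,q in dict(binfront=(300,180),binL=(239,178),vice=(213,228)).items(): print(n,ray(c,q,250).round(),ray(c,q,100).round())
E
```

```text
t 13.13 bin (array([-33.8,  43.9,  95.5]), np.float64(-0.25)) F [-0.2 -0.3 -2.6] op 37.2 gf 45.8 q [-0.76  0.57  1.52  0.    1.05  0.46]
t 13.55 bin (array([-30.2,  44.8, 226.1]), np.float64(-0.25)) F [ 1.   0.  -2.1] op 37.6 gf 45.9 q [-0.76  0.44  1.39  0.    1.3   0.46]
[ -33.54602749 -171.47736444  -10.05750186] (3,)
binfront [ 558. -146.  250.] [ 580. -157.  100.]
binL [566.  63. 250.] [590.  76. 100.]
vice [395. 153. 250.] [400. 175. 100.]
```

```bash

python3 inch.py '{"ticks": [[20,-3.5,-15.5,-1,0],[20,-6,-31,-2,0],[20,-8,-42,-2,0],[20,-8,-41,-2,0],[20,-5,-27,-2,0]]}' >/dev/null
python3 inch.py '{"ticks": [[20,0,0,0,-0.116],[20,0,0,0,-0.116],[20,0,0,0,-0.116],[20,0,0,0,-0.116],[20,0,0,0,-0.116]]}' >/dev/null
python3 inch.py '{"ticks": [[20,0,0,0,-0.116],[20,0,0,0,-0.116],[20,0,0,0,-0.116],[20,0,0,0,-0.116],[20,0,0,0,-0.116]]}' >/dev/null
python3 -c "from h import *;st();print(status.state()['ee_pos'],status.state()['ee_rot']);print(totool([430,200,235]),totool([490,405,150]))"
```

```text
t 14.8 bin (array([-190.8,   53.1,  229.3]), np.float64(0.916)) F [ 0.4  0.3 -4.1] op 37.0 gf 46.1 q [-0.68  0.23  1.7   0.    1.21 -0.62]
[ 436.5965371  -262.39839949  229.25538571] [-7.38997116e-04  7.27396869e-01  6.86216617e-01 -5.77386174e-05]
[461.23537987 -33.50930574  -5.27688593] [669.30138391  14.55348016  79.86127577]
```

```bash

python3 inch.py '{"ticks": [[20,15,-1,0,0],[20,30,-2,-2,0],[20,38,-3,-2,0],[20,38,-3,-1,0],[20,38,-3,0,0]]}' >/dev/null
python3 inch.py '{"ticks": [[20,38,-3,0,0],[20,38,-3,0,0],[20,38,-3,0,0],[20,38,-3,0,0],[20,38,-3,0,0]]}' >/dev/null
python3 inch.py '{"ticks": [[20,38,-3,0,0],[20,38,-3,0,0],[20,30,-3,0,0],[20,15,0,0,0],[20,0,0,0,0]]}' >/dev/null
python3 -c "from h import *;st();print(status.state()['ee_pos'],status.state()['ee_rot']);print(totool([490,405,150]))"
```

```text
t 16.05 bin (array([-586.6,  314.4,  234.6]), np.float64(0.911)) F [ 1.2  0.3 -2. ] op 37.1 gf 46.1 q [0.31 0.18 1.76 0.   1.2  0.37]
[430.21238907 211.83709509 234.56303527] [-7.99816468e-04  7.28939400e-01  6.84577664e-01  3.65143979e-04]
[196.39396305  47.61387784  84.85106424]
```

```bash

python3 inch.py '{"ticks": [[20,20,5,0,0],[20,35,9,10,0],[20,38,11,15,0],[20,38,11,15,0],[20,35,10,15,0]]}' >/dev/null
python3 inch.py '{"ticks": [[20,22,7,15,0],[20,5,1,15,0],[20,0,0,10,0],[20,0,0,0,0],[20,0,0,0,0]]}' >/dev/null
python3 - <<'E'
from h import *
st();print(status.state()['ee_pos'],totool([498,402,60]))
a=camrig.snapshot('top');b=camrig.snapshot('side');o=np.zeros((440,800,3),np.uint8)
o[:400,:400]=cv2.resize(a[160:240,120:200],None,fx=5,fy=5,interpolation=2);o[:440,400:]=cv2.resize(b[260:370,110:210],None,fx=4,fy=4,interpolation=2)
cv2.imwrite("pics/p1.png",o)
E
```

```text
t 16.88 bin (array([-700.9,  471.5,  139.5]), np.float64(0.909)) F [ 0.2  0.5 -2.5] op 37.3 gf 46.1 q [ 0.56  0.5   1.53 -0.    1.12  0.63]
[495.93876914 394.68684288 139.53010543] [ 7.60580188  1.78053846 79.50943384]
```

```bash

python3 inch.py '{"ticks": [[20,4,1,20,0],[20,4,1,25,0],[20,0,0,25,0],[20,0,0,10,0],[20,0,0,0,0]]}' >/dev/null
python3 inch.py '{"ticks": [[20,0,0,8,0],[20,0,0,7,0],[20,0,0,5,0],[20,0,0,0,0],[20,0,0,0,0]]}' >/dev/null
python3 -c "from h import *;st();print(status.state()['ee_pos'])"
```

```text
t 17.82 bin (array([-706.7,  480.1,   40.5]), np.float64(0.91)) F [-0.1  0.4 -3. ] op 37.1 gf 46.1 q [0.57 0.63 1.58 0.   0.93 0.64]
[499.77808594 404.29252188  40.46954879]
```

```bash

python3 inch.py '{"ticks": [[20,0,0,3,0],[20,0,0,3,0],[20,0,0,0,0],[20,0,0,0,0]]}' >/dev/null
python3 -c "from h import *;st()"
python3 inch.py '{"ticks": [[20,0,0,1.5,0],[20,0,0,1,0],[20,0,0,0,0]]}' >/dev/null
python3 -c "from h import *;st()"
python3 inch.py '{"ticks": [[20,0,0,1.5,0],[20,0,0,0,0]]}' >/dev/null
python3 -c "from h import *;st()"
```

```text
t 18.15 bin (array([-706.8,  479.9,   34.1]), np.float64(0.91)) F [ 0.1 -0.1 -2.9] op 37.2 gf 46.2 q [0.57 0.63 1.59 0.   0.92 0.64]
t 18.4 bin (array([-706.8,  479.9,   31.6]), np.float64(0.91)) F [-0.4 -0.3 -2.8] op 37.5 gf 46.2 q [0.57 0.64 1.59 0.   0.92 0.64]
t 18.57 bin (array([-706.8,  480.2,   30.3]), np.float64(0.91)) F [-0.7 -0.1 -2.9] op 37.4 gf 46.2 q [0.57 0.64 1.59 0.   0.91 0.64]
```

```bash

python3 inch.py '{"ticks": [[20,0,0,1,0],[20,0,0,0,0]]}' >/dev/null; python3 -c "from h import *;st()"
python3 inch.py '{"ticks": [[20,0,0,1,0],[20,0,0,0,0]]}' >/dev/null; python3 -c "from h import *;st()"
```

```text
t 18.73 bin (array([-706.8,  480.2,   30.2]), np.float64(0.91)) F [-2.6 -1.3  6.1] op 36.8 gf 47.1 q [0.57 0.64 1.59 0.   0.91 0.64]
t 18.9 bin (array([-706.8,  480.2,   30.2]), np.float64(0.91)) F [-3.2 -3.  12.6] op 37.2 gf 48.0 q [0.57 0.64 1.59 0.   0.91 0.64]
```

Touchdown is at z 30.2, as predicted. I'll relieve the press, release and retreat.

```bash

python3 inch.py '{"ticks": [[20,0,0,-1.4,0],[20,0,0,0,0],[38,0,0,0,0],[40,0,0,0,0],[44,0,0,0,0]]}' 20 >/dev/null; python3 -c "from h import *;st()"
python3 inch.py '{"ticks": [[50,0,0,0,0],[56,0,0,0,0],[56,0,0,0,0],[56,0,0,-10,0],[56,0,0,-20,0]]}' >/dev/null; python3 -c "from h import *;st()"
python3 inch.py '{"ticks": [[56,0,0,-30,0],[56,0,0,-40,0],[56,0,0,-40,0],[56,0,-20,-20,0],[56,0,-35,0,0]]}' >/dev/null
python3 inch.py '{"ticks": [[56,-35,-20,-10,0],[56,-35,-20,0,0],[56,-35,0,0,0],[56,-35,0,0,0],[56,-35,0,0,0]]}' >/dev/null
python3 inch.py '{"ticks": [[56,0,0,0,0],[56,0,0,0,0],[56,0,0,0,0]]}' >/dev/null
python3 - <<'E'
from h import *
st()
a=camrig.snapshot('top');b=camrig.snapshot('side');o=np.zeros((600,800,3),np.uint8)
o[:300,:380]=cv2.resize(a[175:235,120:196],None,fx=5,fy=5,interpolation=2)
o[300:,:380]=cv2.resize(a[150:250,300:427],(380,300),interpolation=2)
o[:280,390:800]=cv2.resize(b[290:360,120:222],(410,280),interpolation=2)
o[290:,390:]=cv2.resize(b[115:245,260:420],(410,310))
cv2.imwrite("pics/fin.png",o)
E
```

```text
t 19.32 bin (array([-706.8,  480.2,   29.6]), np.float64(0.91)) F [-0.4  0.4  0.1] op 44.2 gf 0.0 q [0.57 0.64 1.59 0.   0.91 0.64]
t 19.73 bin (array([-706.8,  477.9,   58. ]), np.float64(0.91)) F [0.8 0.6 0.1] op 55.9 gf 0.0 q [0.57 0.6  1.57 0.   0.97 0.64]
t 20.82 bin (array([-627. ,  298.4,  200.4]), np.float64(0.909)) F [ 0.1 -0.2  0.7] op 56.2 gf 0.0 q [0.39 0.19 1.84 0.   1.11 0.45]
```

View pics/fin.png

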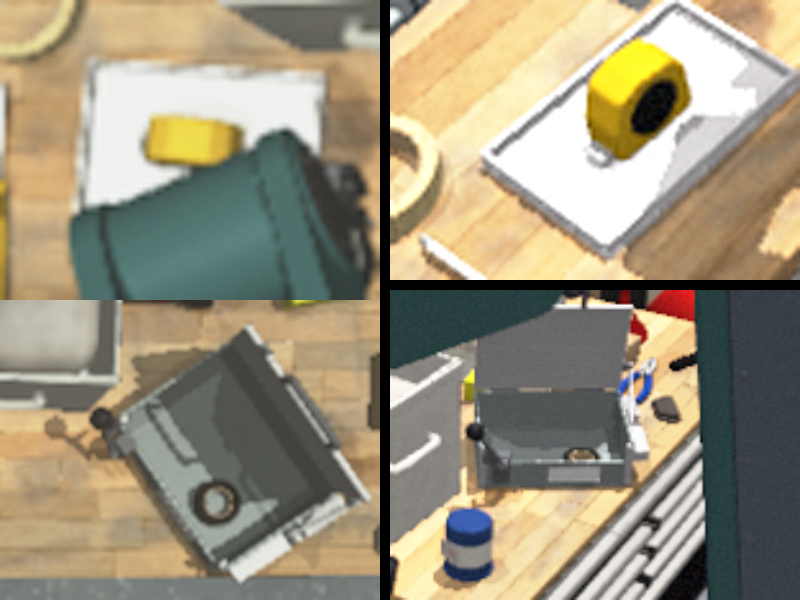

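The measure stands upright in the middle of the tray, at (190,140) in the top view and (640,100) in the side view. The lid is propped, the roll is in the bin at (215,500), the knob is to the left and the filter is untouched. Handing in.

```bash
python3 -c "
from workcell import robot, camrig, order, status
print(order.close_job())"
```

```text
the job is handed in; nothing more can be done
None
```

The yellow tape measure is standing upright in the aluminium tray, the catch is flipped and the lid is propped on its stay. The roll is still in the bin, the oil filter was not touched, and I handed the job in at about 21 s of the 72 s allowed.

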